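# Clear the trimming deck and start the next cut

## Robot

A 7-joint arm with a two-finger parallel gripper is mounted at the origin on the work surface. World frame = base frame: x ahead of the robot, y to its left, z up, the work surface at z = 0. Lengths are in m, angles in rad, forces in N, time in s.
With the tool pointing down it reaches from about 0.425 to 0.95 m from the base axis. Payload 16.7 kg.
Tool frame: the origin (TCP) lies midway between the tips of the shut fingers; the grasp point (between the pads) lies 19 mm behind it; z points along the fingers, y is the line along which they close (so a half turn about z gives the same grasp; the last joint's range is limited). The gripper opens to 94 mm and grips with 3 to 60 N. Pads are 16 mm wide; open, the fingers measure 119 mm over their backs; the gripper's body (75 mm by 177 mm) begins 78 mm behind the grasp point.
Start: joints at [-1.47, 0.426, 0.074, 1.606, -0.034, 1.111, -0.067], TCP at [0.168, 0.654, 0.205] pointing down, gripper open.
Joint ranges: [-2.85, 2.85], [-0.5, 2.14], [-1.23, 1.37], [0.21, 2.46], [-1.02, 4.16], [0.16, 2.05], [-2.73, 2.73]. Speed limits (rad/s): [1.89, 1.89, 2.39, 2.39, 3.01, 3.01, 3.01].

## Interface

Orientations are given as a unit quaternion [x, y, z, w].
In Python, from cell import * gives the robot as it stands. The module is installed in compiled form; this text tells all that it offers.
- The arm moves only by the tool step_arm, never from a script. Its argument "rows" is a list of rows, each a list of 3 entries, a list of its own where there are three numbers: the shift along the world's x, y, z in mm, then the turn, a rotation vector about the world's x, y, z in degrees, then the closure, from -1 (fully open) to 1 (shut). A call has 1 to 5 rows; each row shifts and turns the commanded pose from where the row before left it; what a row does not reach is not made up. A row lasts 1/10 s, in which the tool goes at most 50 mm and 8.59 degrees, less where a joint would pass 70% of its speed; a pose out of reach is approached as far as the arm can. A call is refused whole if a number of a shift passes 50 or a number of a turn 8.59, either way. A call with a gripper value outside its range is refused whole. The fingers move at their own pace and stop on an object; "grip_force" is the grip in N (left out, the last holds). Time passes only in rows, so rows that do not move let the fingers close. It gives the time, the measured TCP pose, the force, the opening and the grip force at its end, in the units of the state.
- sense(): the state, without advancing time (a new reading comes with each control period).
- snapshot(name): name is "scene" or "side" or "wrist"; returns a dict with "frame" (400x640x3 uint8, red, green, blue), "fx", "fy", "cx", "cy" (pixels), "rvec" (rotation vector, rad) and "tvec" (3), from world to camera coordinates, as OpenCV has them. Camera axes: x right, y down, z forward; pixel columns grow to the right and rows downward; lengths in m; the calibration is good to about 2 mm. A picture is of the moment at which its call begins. There is no depth.
- close_job(): hands the job in; it is judged then, once.
Trained networks look in the newest picture that a camera, given by its name, has taken for a name from the list of things; names that differ only in an ending like _2 or _b are one class to them, and where a whole thing is asked for, a point or a joint stands for the part that bears it (a point fixed in the world has none). Each returns a list of dicts, best first, with "score" (0 to 1); they miss things now and then, are a little off and sometimes report something else, mostly with a low value. They report only what shows in the picture. A call takes as long as a camera call. They do not tell look-alikes from the thing itself.
- look_for(target, camera): "xy" ([column, row] in pixels, amid what is visible of it).
- outline_of(target, camera): "region" (400x640 bool, what is visible of it) and "xy" ([column, row] in pixels, amid what is visible of it).
- pinpoint(target, camera): "xy" ([column, row] in pixels: a listed point, or the origin of a listed thing).
The state is a dict: "time_s": time; "qpos": joint angles; "qvel": joint speeds; "tau": joint torques, N m; "ee_pos": TCP position; "ee_rot": TCP orientation; "force": force on the tool from outside, world axes, zero at the start; "ft_torque": the same for the moment, N m; "gripper_width": finger opening in m; "gripper_force": force on a finger pad.
Only numpy, scipy, OpenCV 4.12 (cv2) and the standard library are available. Lean on these libraries where they do the work, as an engineer would, in place of code of your own. Each camera call takes 0.05 s, during which the arm holds its last target. There are 200 camera calls.

## Task

Use the grey scraper block to sweep the three spent wax strips along the black deck of the trimming station and over its open end into the waste tray; do not touch the strips with the gripper. Then set the scraper down upright on the black rubber mat and let go of it, and only then press the large round button on top of the station fully down and release it. Leave the small button, the bottle, the jar and the blue slide box alone.

Things in the scene. Friction and masses are not known exactly. Their poses are not given: they have to be found in the camera images.
- station: White trimming station fixed to the bench, yaw within 0.25 rad. Origin: on the bench under its deck; y runs along the deck to the waste tray, x across it away from the housing. Black flat deck: 130 mm wide (x -65 to 65), y -133 to 100, surface 40 mm above the bench. White walls, tops 55 mm above the bench, on its far side (x 65 to 77) and closed end (inner face y = -133, 12 thick)
- deck_edge (a point): Middle of the deck's open end, on the deck surface (station x 0, y 100, z 40 mm); axes as the station's. Beyond it lies the waste tray: station y 100 to 215, 130 mm wide, steel floor 6 mm above the bench, end and far walls 55 mm high
- housing_top (a point): Middle of the flat top of the white housing on the deck's near side (station x -117, y 40, z 110 mm). The housing spans station x -170 to -65, y -145 to 225 and is 110 mm high; both buttons and the slide box are on top of it
- start (a joint): Large round grey push button on the housing's top: travel 0 (released) to 0.008 m (fully down); a spring pushes it back up; it takes 1.5 N to start it moving and 5 N to hold it fully down
- start_top (a point): Centre of the top face of the large button (44 mm across, on a black collar 60 mm across and 12 mm high); moves down with the button; released it is 24 mm above the housing's top (134 mm above the bench). The two buttons stand about 100 mm apart along the housing and may have changed places
- aux (a joint): Small round grey push button, 22 mm across, not to be pressed: travel 0 to 0.008 m
- aux_top (a point): Centre of the top face of the small button, 134 mm above the bench when released, on a black collar 38 mm across
- strip0: Wax strip, off-white, 60 x 16 x 12 mm (along its x, y, z), about 15 g, lying loose on the deck. Origin: centre of its underside
- strip1: A second, equal wax strip on the deck
- strip2: A third, equal wax strip on the deck. All three begin with every part between y = -73 and y = 93 of the station; they lie roughly across the deck and do not touch one another
- scraper: Grey plastic scraper block, 0.11 to 0.22 kg, standing on the bench, yaw within 1.2 rad. Origin: centre of its underside. Foot: 32 mm thick (x), 110 long (y), 26 high; centred on it an upright handle fin 18 thick (x), 60 long (y), its top 81 mm above the underside. Same both ways round; it sweeps with a long face. Grip the fin across its thickness from above
- mat: Black rubber mat fixed to the bench, 120 (x) x 150 (y) x 3 mm thick. Origin: centre of its underside. Empty; the scraper's parking place
- flask: Amber bottle, 66 mm across, 160 mm tall (cap included), standing on the bench; bystander. Origin: centre of its underside. Scraper, mat, bottle and jar stand two on the left and two on the right of the station, in any arrangement, the two on a side at least 130 mm apart centre to centre
- jar: Glass jar, 76 mm across, 100 mm tall, standing on the bench; bystander. Origin: centre of its underside
- slide_box: Tall narrow blue box, 45 x 40 x 95 mm (x, y, z), standing loose and upright on the housing's top near its tray end; bystander. Origin: centre of its underside
Not all that is in view belongs to the job. Of the things shaped like the mat, the black one is meant. Leave any yellow look-alike of the scraper alone.

How it is judged:
On the way, in this order (a step that is already met when the one before it is completed fails the run):
1. all three wax strips have been swept off the deck into the waste tray (y of strip0 in the frame of station between 0.1 and 0.22 m and x of strip0 in the frame of station between -0.068 and 0.068 m and z of each of strip0, strip1, strip2 in the frame of station below 0.05 m and y of strip1 in the frame of station between 0.1 and 0.22 m and x of strip1 in the frame of station between -0.068 and 0.068 m and y of strip2 in the frame of station between 0.1 and 0.22 m and x of strip2 in the frame of station between -0.068 and 0.068 m), for 0.2 s.
2. the scraper stands upright on the mat, let go, the strips still in the tray (all of step 1 and x of scraper in the frame of mat between -0.048 and 0.048 m and y of scraper in the frame of mat between -0.064 and 0.064 m and z of scraper in the frame of mat below 0.008 m and angle between scraper's own z axis and vertical below 0.1 rad and contact force between the fingers and scraper below 0.1 N), for 0.2 s.
3. the large button is pressed fully down (value of joint start above 0.0068 m), for 0.05 s.
4. the large button is released again (value of joint start below 0.0015 m), for 0.1 s.
At the end, for the whole second after the job is handed in: Strips at rest in the waste tray: centres past the deck's open end, within the tray's walls, under 50 mm high. Scraper at rest upright (0.1 rad) on the mat, let go, centre within 48 mm (x) and 64 mm (y) of the mat's. Both buttons up (within 1.5 mm), the large one pressed 6.8 mm or more last (all of step 2 and value of joint each of start, aux below 0.0015 m and linear speed of each of scraper, strip0, strip1, strip2 below 0.02 m/s); the robot touches nothing.
It fails at once if the gripper or arm touches a wax strip (contact force between any of the fingers, the arm and strip0 above 0.5 N or contact force between any of the fingers, the arm and strip1 above 0.5 N or contact force between any of the fingers, the arm and strip2 above 0.5 N).
It fails at once if the large button is pressed (over 4 mm) before the strips are in the tray and the scraper stands on the mat (value of joint start above 0.004 m and not ((y of strip0 in the frame of station between 0.1 and 0.22 m and x of strip0 in the frame of station between -0.068 and 0.068 m and z of strip0 in the frame of station below 0.05 m) and (y of strip1 in the frame of station between 0.1 and 0.22 m and x of strip1 in the frame of station between -0.068 and 0.068 m and z of strip1 in the frame of station below 0.05 m) and (y of strip2 in the frame of station between 0.1 and 0.22 m and x of strip2 in the frame of station between -0.068 and 0.068 m and z of strip2 in the frame of station below 0.05 m) and (x of scraper in the frame of mat between -0.048 and 0.048 m and y of scraper in the frame of mat between -0.064 and 0.064 m and z of scraper in the frame of mat below 0.008 m and angle between scraper's own z axis and vertical below 0.1 rad))).
It fails at once if the small button is pressed (over 3 mm) (value of joint aux above 0.003 m).
It fails at once if a bystander is moved over 25 mm or tipped (distance of any of flask, jar, slide_box from where it was at the start of the episode above 0.025 m or angle between any of flask, jar, slide_box's own z axis and vertical above 0.35 rad).
It also fails if it takes over 67 s, if anything falls off the work surface, if the arm or the gripper's body presses on something with over 40 N, if the wrist force passes 120 N, or if a joint passes its speed limit or range.

## Working session

There is one attempt and no reset: what is moved stays moved. The work goes in short steps, Python scripts to look and compute and a tool call to move; the robot and the scene stay as the last step left them, time stands still between calls to the robot, and variables do not carry over. Pictures are saved under pics/ and viewed, at most 11 in all, crops included, and the job is handed in when it is done.

Besides the shell and the picture viewer there is one more tool, called after "Call:" as name([rows], argument=value, ...), one row to a line, values as JSON. step_arm: Moves the arm, as the interface text tells. Its arguments: {"type":"object","properties":{"rows":{"type":"array"},"grip_force":{"type":"number"}},"required":["rows"]}

```bash
mkdir -p pics
cat > h.py <<'E'
from cell import *
import numpy as np, cv2
def cam(s):
    K=np.array([[s['fx'],0,s['cx']],[0,s['fy'],s['cy']],[0,0,1.]]);R,_=cv2.Rodrigues(np.array(s['rvec'],float));return K,R,np.array(s['tvec'],float).ravel()
def at_z(s,uv,z):
    K,R,t=cam(s);d=R.T@np.linalg.solve(K,[uv[0],uv[1],1.]);c=-R.T@t;return c+d*(z-c[2])/d[2]
def proj(s,p):
    K,R,t=cam(s);q=(K@(R@np.array(p,float).reshape(-1,3).T+t[:,None])).T;return q[:,:2]/q[:,2:]
def save(s,n): cv2.imwrite('pics/'+n,cv2.cvtColor(s['frame'],cv2.COLOR_RGB2BGR))
E
python3 - <<'E'
from h import *
Z=dict(deck_edge=.04,housing_top=.11,start_top=.134,aux_top=.134,scraper=0,mat=0,flask=0,jar=0,slide_box=.11,strip0=.04,station=0)
for c in ['scene','side']:
    s=snapshot(c);save(s,c+'0.png');K,R,t=cam(s);print(c,(-R.T@t).round(3))
    for n,z in Z.items():
        for d in pinpoint(n,c)[:4]:
            if d['score']>.2: print(n,round(d['score'],2),np.round(d['xy']),at_z(s,d['xy'],z)[:2].round(3))
E
```

```text
scene [1.236 0.242 0.839]
deck_edge 0.87 [348. 280.] [0.592 0.083]
deck_edge 0.49 [333. 272.] [0.581 0.038]
housing_top 0.85 [343. 228.] [0.484 0.027]
housing_top 0.7 [446. 277.] [0.543 0.311]
start_top 0.63 [313. 210.] [ 0.47  -0.068]
aux_top 0.55 [347. 224.] [0.488 0.036]
aux_top 0.45 [316. 207.] [ 0.456 -0.067]
scraper 0.9 [446. 278.] [0.445 0.323]
scraper 0.77 [458. 241.] [0.282 0.335]
mat 0.76 [186. 196.] [ 0.436 -0.554]
mat 0.64 [274. 182.] [ 0.243 -0.315]
mat 0.61 [239. 212.] [ 0.434 -0.347]
flask 0.77 [440. 328.] [0.609 0.331]
jar 0.69 [381. 240.] [0.373 0.118]
jar 0.67 [214. 244.] [ 0.591 -0.337]
slide_box 0.86 [381. 243.] [0.498 0.136]
strip0 0.67 [318. 263.] [ 0.569 -0.012]
strip0 0.6 [336. 272.] [0.578 0.043]
strip0 0.57 [290. 262.] [ 0.596 -0.081]
station 0.71 [311. 276.] [ 0.588 -0.023]
side [-0.175 -0.924  0.706]
deck_edge 0.8 [328. 189.] [0.604 0.097]
housing_top 0.86 [310. 187.] [0.482 0.038]
start_top 0.43 [328. 194.] [ 0.476 -0.072]
aux_top 0.45 [305. 179.] [0.477 0.06 ]
scraper 0.81 [228. 197.] [0.289 0.331]
scraper 0.6 [264. 187.] [0.444 0.324]
mat 0.77 [372. 282.] [ 0.418 -0.362]
mat 0.63 [310. 302.] [ 0.232 -0.328]
mat 0.58 [433. 326.] [ 0.43  -0.566]
jar 0.95 [411. 254.] [ 0.603 -0.337]
slide_box 0.85 [296. 178.] [0.481 0.13 ]
strip0 0.54 [359. 207.] [ 0.612 -0.079]
station 0.81 [337. 211.] [ 0.574 -0.004]
station 0.21 [264. 189.] [0.438 0.305]
```

Run:
```python
import cv2,numpy as np
for c,(x,y,w,h) in dict(scene=(150,150,360,220),side=(200,130,280,230)).items():
    i=cv2.imread(f'pics/{c}0.png')[y:y+h,x:x+w];k=min(800/w,600/h);cv2.imwrite(f'pics/{c}0c.png',cv2.resize(i,None,fx=k,fy=k,interpolation=cv2.INTER_CUBIC)[:600,:800])
```

```text
(no output)
```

View pics/scene0c.png

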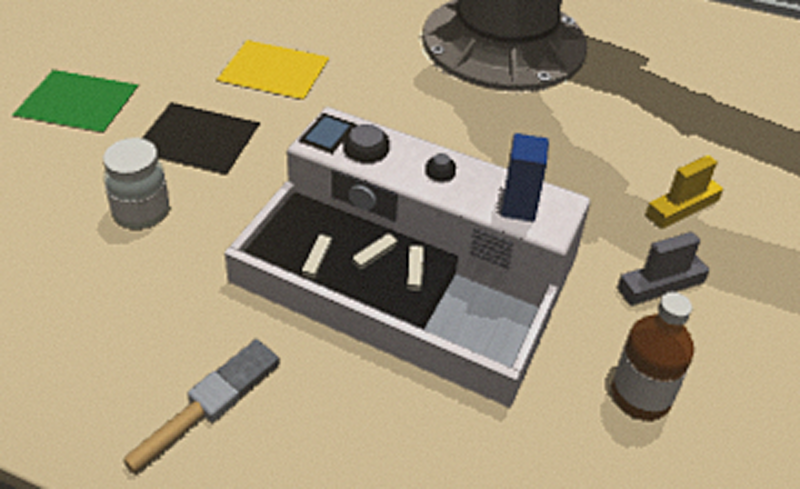

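View pics/side0c.png

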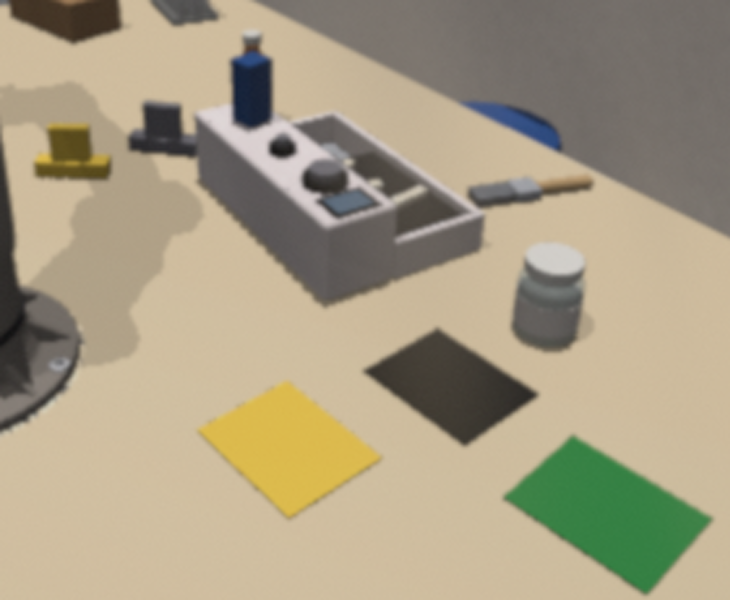

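The scene picture shows the grey scraper at about (446, 278), with the yellow look-alike behind it. The black mat is at about (239, 212), the large button at (313, 213) near the closed end, the small one at (347, 224), and the three strips at about x 292–337. Next I fit the station and scraper poses.

Run:
```python
from h import *
from scipy.optimize import least_squares
S={c:snapshot(c) for c in ['scene','side']}
sc=lambda u,v:(150+u/2.222,150+v/2.222); sd=lambda u,v:(200+u/2.609,130+v/2.609)
obs=[('scene',sc(520,375),(77,227,55)),('scene',sc(228,255),(77,-145,55)),('scene',sc(327,110),(-170,-145,110)),('scene',sc(588,200),(-65,225,110)),('scene',sc(288,148),(-65,-145,110)),('scene',sc(457,262),(-65,100,40)),
('side',sd(196,115),(-170,225,110)),('side',sd(325,228),(-170,-145,110)),('side',sd(395,208),(-65,-145,110)),('side',sd(483,213),(77,-145,55)),('side',sd(332,115),(77,227,55))]
def T(p,q):
    c,s=np.cos(p[2]),np.sin(p[2]);q=np.array(q)/1000;return [p[0]+c*q[0]-s*q[1],p[1]+s*q[0]+c*q[1],q[2]]
f=lambda p:np.concatenate([proj(S[c],T(p,q))[0]-uv for c,uv,q in obs])
r=least_squares(f,[.58,-.01,.1],loss='soft_l1');print('station',r.x.round(4));print(f(r.x).reshape(-1,2).round(1).tolist())
p=r.x;print('start/aux/edge',T(p,(-117,-60,134)),T(p,(-117,40,134)),T(p,(0,100,40)),'y=-100',T(p,(0,-100,40)))
def st(w):
    d=np.array(w[:2])-p[:2];c,s=np.cos(p[2]),np.sin(p[2]);return np.array([c*d[0]+s*d[1],-s*d[0]+c*d[1]])*1000
for n in ['start_top','aux_top']:
  for c in S:
    for d in pinpoint(n,c)[:2]: print(n,c,round(d['score'],2),st(at_z(S[c],d['xy'],.134)).round())
for d in outline_of('strip0','scene'):
    if d['score']<.3: continue
    pts=np.argwhere(d['region'])[:,::-1]
    w=np.array([st(at_z(S['scene'],q,.049)) for q in pts],np.float32);print('strip',round(d['score'],2),[np.round(a,1) for a in cv2.minAreaRect(w)], w.min(0).round(),w.max(0).round())
# scraper silhouette fit
import itertools
def box(x,y,z0,z1): return [(a,b,c) for a in(-x,x) for b in(-y,y) for c in(z0,z1)]
M={}
for c in S:
    for d in outline_of('scraper',c)[:2]:
        print(c,round(d['score'],2),np.round(d['xy']),d['region'].sum())
        w=at_z(S[c],d['xy'],.03)
        if w[0]>.37: M[c]=d['region']
def ras(c,q):
    m=np.zeros((1600,2560),np.uint8)
    for b in (box(16,55,0,26),box(9,30,26,81)):
        u=np.array([proj(S[c],T(q,v))[0] for v in b]);cv2.fillConvexPoly(m,cv2.convexHull(np.round(u*4+1.5).astype(np.int32)),1)
    return cv2.resize(m.astype(np.float32),(640,400),interpolation=cv2.INTER_AREA)
def cost(q):return sum(np.abs(ras(c,q)-M[c]).sum()/M[c].sum() for c in M)
from scipy.optimize import minimize
best=min((minimize(cost,[.445,.323,a],method='Nelder-Mead',options=dict(initial_simplex=[[.445,.323,a],[.455,.323,a],[.445,.333,a],[.445,.323,a+.2]])) for a in np.arange(-1.2,1.3,.4)),key=lambda r:r.fun)
print('scraper',best.x.round(3),best.fun,list(M))
for c in S:
    for d in outline_of('mat',c)[:3]:
        pts=np.argwhere(d['region'])[:,::-1];w=np.array([at_z(S[c],q,.003)[:2]*1000 for q in pts],np.float32)
        print('mat',c,S[c]['frame'][d['region']].mean(0).round(),[np.round(a) for a in cv2.minAreaRect(w)])
print(sense()['ee_rot'],sense()['ee_pos'],sense()['force'])
```

```text
station [ 0.5856 -0.0176 -0.0753]
[[1.0, 0.7], [-0.9, -2.0], [-0.4, -3.8], [-8.8, 22.6], [-1.0, -0.5], [1.3, -4.2], [-2.9, -1.8], [-0.5, -0.8], [0.8, -1.9], [0.2, -0.6], [-0.4, -2.6]]
start/aux/edge [np.float64(0.4644130828961169), np.float64(-0.06862686667288061), np.float64(0.134)] [np.float64(0.47193997574512947), np.float64(0.031089460395656583), np.float64(0.134)] [np.float64(0.5931242141247255), np.float64(0.08211279200343419), np.float64(0.04)] y=-100 [np.float64(0.5780704284267004), np.float64(-0.11731986213364021), np.float64(0.04)]
start_top scene 0.71 [-45. 327.]
start_top scene 0.53 [-114.  -54.]
start_top side 0.56 [-120.  -62.]
aux_top scene 0.75 [56. 81.]
aux_top scene 0.58 [-104.   35.]
aux_top side 0.65 [ -97. -430.]
aux_top side 0.45 [-116.   64.]
strip 0.69 [array([-10.2,  63.3]), array([66.1, 18.4]), np.float64(24.2)] [-42.  45.] [24. 80.]
scene 0.92 [449. 274.] 760
scene 0.75 [458. 240.] 632
side 0.61 [227. 189.] 446
side 0.6 [263. 183.] 367
scraper [0.443 0.325 0.795] 0.3006720116879392 ['scene', 'side']
mat scene [51. 47. 39.] [array([ 434., -347.]), array([125., 151.]), np.float64(5.0)]
mat scene [216. 182.  45.] [array([ 238., -322.]), array([125., 154.]), np.float64(6.0)]
mat scene [ 55. 127.  57.] [array([ 437., -562.]), array([122., 150.]), np.float64(9.0)]
mat side [218. 185.  80.] [array([ 234., -323.]), array([122., 154.]), np.float64(5.0)]
mat side [ 60. 130.  71.] [array([ 431., -562.]), array([121., 150.]), np.float64(9.0)]
mat side [72. 66. 57.] [array([ 431., -347.]), array([124., 154.]), np.float64(5.0)]
[ 1.25091183e-01  9.92145249e-01 -3.14401585e-05 -1.99682039e-05] [0.1675234  0.65382214 0.20547668] [ 0.26713245  0.66899943 -0.18502717]
```

Call:
step_arm([
  [[30,-36,0],[0,0,-3],-1],
  [[30,-36,0],[0,0,-3],-1],
  [[30,-36,0],[0,0,-3],-1],
  [[30,-36,0],[0,0,-3],-1],
  [[30,-36,0],[0,0,-3],-1],
], grip_force=30)

```text
time_s: 2.25
ee_pos: [0.3185, 0.4723, 0.2057]
ee_rot: [0.255, 0.967, 0.0, -0.0]
force: [0.5, 1.1, -0.5]
gripper_width: 0.0939
gripper_force: 0.0
```

Call:
step_arm([
  [[30,-36,0],[0,0,-3],-1],
  [[30,-36,0],[0,0,-3],-1],
  [[30,-36,0],[0,0,-3],-1],
  [[35,-41,0],[0,0,-6],-1],
  [[0,0,0],[0,0,0],-1],
])

```text
time_s: 2.75
ee_pos: [0.4442, 0.3221, 0.206]
ee_rot: [0.383, 0.924, -0.0, 0.001]
force: [-0.4, 0.9, 0.6]
gripper_width: 0.0943
gripper_force: 0.0
```

Run:
```python
from h import *
from scipy.spatial.transform import Rotation as Ro
S=snapshot('wrist');save(S,'w1.png');e=sense();print(e['ee_pos'].round(4) if hasattr(e['ee_pos'],'round') else e['ee_pos'],np.round(e['ee_rot'],3))
R=Ro.from_quat(e['ee_rot']).as_matrix();print('closing deg',np.degrees(np.arctan2(R[1,1],R[0,1])),'tcp px',proj(S,[0.443,.325,0]))
for d in outline_of('scraper','wrist'):
    pts=np.argwhere(d['region'])[:,::-1]
    for z in (0.026,):
        w=np.array([at_z(S,q,z)[:2]*1000 for q in pts],np.float32);print(d['score'],[np.round(a,1) for a in cv2.minAreaRect(w)])
for d in pinpoint('scraper','wrist'): print(d['score'],np.round(d['xy']),at_z(S,d['xy'],0).round(4))
s=snapshot('scene')
sc=lambda u,v:(150+u/2.222,150+v/2.222)
a,b=at_z(s,sc(628,300),0),at_z(s,sc(708,272),0);print(a,b,np.degrees(np.arctan2(*(b-a)[1::-1])))
```

```text
[0.4421 0.325  0.2058] [0.381 0.925 0.    0.   ]
closing deg 45.266740000673515 tcp px [[316.90283983 177.04116692]]
0.85 [array([290.2, 334.3]), array([ 47.6, 110.2]), np.float64(53.0)]
0.6 [array([441.7, 329. ]), array([ 32.5, 111.6]), np.float64(43.8)]
0.85 [221.  68.] [0.2922 0.336  0.    ]
0.61 [320. 176.] [0.444  0.3281 0.    ]
[0.48316518 0.29191925 0.        ] [0.39708989 0.37812198 0.        ] 134.9576174867387
```

View pics/w1.png

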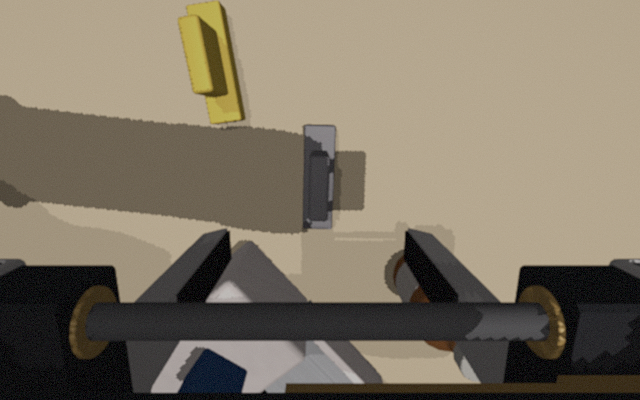

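Call:
step_arm([
  [[1,3,-40],[0,0,0],-1],
  [[0,0,-40],[0,0,0],-1],
  [[0,0,-40],[0,0,0],-1],
  [[0,0,-30],[0,0,0],-1],
  [[0,0,-14],[0,0,0],-1],
])

```text
time_s: 3.45
ee_pos: [0.439, 0.3311, 0.0389]
ee_rot: [0.376, 0.926, -0.001, -0.001]
force: [0.5, -0.3, 0.2]
gripper_width: 0.0939
gripper_force: 0.0
```

Call:
step_arm([
  [[0,0,0],[0,0,0],1],
  [[0,0,0],[0,0,0],1],
  [[0,0,0],[0,0,0],1],
  [[0,0,0],[0,0,0],1],
  [[0,0,0],[0,0,0],1],
], grip_force=40)

```text
time_s: 3.95
ee_pos: [0.4413, 0.3312, 0.0424]
ee_rot: [0.378, 0.926, 0.001, 0.0]
force: [-0.5, 0.7, 0.1]
gripper_width: 0.0576
gripper_force: 0.0
```

Run:
```python
from h import *
from scipy.optimize import least_squares
S={c:snapshot(c) for c in ['scene','side']}
sc=lambda u,v:(150+u/2.222,150+v/2.222); sd=lambda u,v:(200+u/2.609,130+v/2.609)
obs=[('scene',sc(520,375),(77,227,55)),('scene',sc(228,255),(77,-145,55)),('scene',sc(327,110),(-170,-145,110)),('scene',sc(588,200),(-170,225,110)),('scene',sc(288,148),(-65,-145,110)),('scene',sc(457,262),(-65,100,40)),
('side',sd(196,115),(-170,225,110)),('side',sd(325,228),(-170,-145,110)),('side',sd(395,208),(-65,-145,110)),('side',sd(483,213),(77,-145,55)),('side',sd(332,115),(77,227,55))]
def T(p,q):
    c,s=np.cos(p[2]),np.sin(p[2]);q=np.array(q)/1000;return np.array([p[0]+c*q[0]-s*q[1],p[1]+s*q[0]+c*q[1],q[2]])
f=lambda p:np.concatenate([proj(S[c],T(p,q))[0]-uv for c,uv,q in obs])
r=least_squares(f,[.58,-.01,.1],loss='soft_l1');p=r.x;print('station',p.round(4));print(f(p).reshape(-1,2).round(1).tolist())
print(T(p,(-117,-60,134)),T(p,(0,100,40)),T(p,(0,-100,40)))
print(sense()['ee_pos'],sense()['gripper_width'],sense()['gripper_force'])
```

```text
station [ 0.5883 -0.018  -0.0843]
[[-0.0, 2.1], [-1.5, -1.7], [-0.2, -3.4], [2.6, -2.2], [-1.1, -0.2], [1.0, -3.3], [-1.9, -2.2], [-0.3, -1.1], [1.1, -2.1], [0.7, -0.6], [0.7, -2.7]]
[ 0.4666635  -0.06789991  0.134     ] [0.59672159 0.08167915 0.04      ] [ 0.5798795  -0.11761045  0.04      ]
[0.44115007 0.33102607 0.04197584] 0.04916966060525195 0.0
```

Call:
step_arm([
  [[0,0,0],[0,0,0],1],
  [[0,0,0],[0,0,0],1],
  [[0,0,0],[0,0,0],1],
  [[0,0,0],[0,0,0],1],
  [[0,0,0],[0,0,0],1],
])

```text
time_s: 4.55
ee_pos: [0.4409, 0.3307, 0.0414]
ee_rot: [0.378, 0.926, -0.0, -0.0]
force: [-1.3, -1.0, 0.2]
gripper_width: 0.0176
gripper_force: 39.9
```

Call:
step_arm([
  [[0,0,20],[0,0,0],1],
  [[0,0,50],[0,0,0],1],
  [[0,0,50],[0,0,0],1],
  [[0,0,50],[0,0,0],1],
  [[0,0,50],[0,0,0],1],
])

```text
time_s: 5.05
ee_pos: [0.4406, 0.3304, 0.2635]
ee_rot: [0.378, 0.926, -0.0, -0.0]
force: [0.2, 1.3, -2.7]
gripper_width: 0.018
gripper_force: 39.9
```

Call:
step_arm([
  [[14,-45,0],[0,0,4],1],
  [[14,-45,0],[0,0,4],1],
  [[14,-45,0],[0,0,4],1],
  [[14,-45,0],[0,0,4],1],
  [[14,-45,0],[0,0,4],1],
])

```text
time_s: 5.55
ee_pos: [0.5111, 0.1039, 0.2616]
ee_rot: [0.21, 0.978, 0.0, 0.0]
force: [2.1, -0.7, -1.3]
gripper_width: 0.0177
gripper_force: 39.9
```

Call:
step_arm([
  [[14,-45,0],[0,0,4],1],
  [[14,-45,0],[0,0,4],1],
  [[14,-45,0],[0,0,4],1],
  [[14,-45,0],[0,0,4],1],
  [[13,-44,0],[0,0,4.7],1],
])

```text
time_s: 6.05
ee_pos: [0.5802, -0.1201, 0.2614]
ee_rot: [0.031, 1.0, 0.0, 0.0]
force: [1.3, 0.6, -1.4]
gripper_width: 0.0177
gripper_force: 39.9
```

Call:
step_arm([
  [[0,0,0],[0,0,0],1],
  [[0,0,0],[0,0,0],1],
  [[0,0,0],[0,0,0],1],
])

```text
time_s: 6.35
ee_pos: [0.5798, -0.1171, 0.2612]
ee_rot: [0.032, 0.999, 0.0, -0.0]
force: [-0.1, 0.3, -2.3]
gripper_width: 0.0174
gripper_force: 39.9
```

Run:
```python
from h import *
from scipy.spatial.transform import Rotation as Ro
S=snapshot('wrist');save(S,'w2.png');e=sense();print(np.round(e['ee_pos'],4))
R=Ro.from_quat(e['ee_rot']).as_matrix();print('closing deg',np.degrees(np.arctan2(R[1,1],R[0,1])))
K,Rc,t=cam(S);print('cam',(-Rc.T@t).round(3))
p=[0.5883,-.018,-.0843]
def T(p,q):
    c,s=np.cos(p[2]),np.sin(p[2]);q=np.array(q)/1000;return np.array([p[0]+c*q[0]-s*q[1],p[1]+s*q[0]+c*q[1],q[2]])
for q in [(-65,100,40),(65,100,40),(65,-133,40),(-65,-133,40),(-65,-145,110),(-170,-145,110),(-117,-60,134),(77,-145,55)]: print(q,proj(S,T(p,q))[0].round(1))
s=snapshot('scene');save(s,'s2.png')
i=cv2.imread('pics/s2.png')[130:350,230:430];cv2.imwrite('pics/s2c.png',cv2.resize(i,None,fx=2.7,fy=2.7,interpolation=2))
```

```text
[ 0.5799 -0.1168  0.2613]
closing deg 86.39659397001559
cam [ 0.512 -0.111  0.441]
(-65, 100, 40) [495.1 123. ]
(65, 100, 40) [480.  233.5]
(65, -133, 40) [286.6 229.8]
(-65, -133, 40) [286.6 118.6]
(-65, -145, 110) [267.1 118.8]
(-170, -145, 110) [265.5  -8.1]
(-117, -60, 134) [366.1  56. ]
(77, -145, 55) [275.2 243.4]
```

View pics/w2.png

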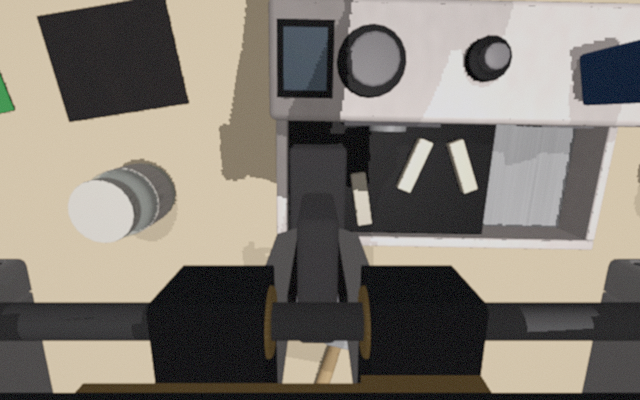

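View pics/s2c.png

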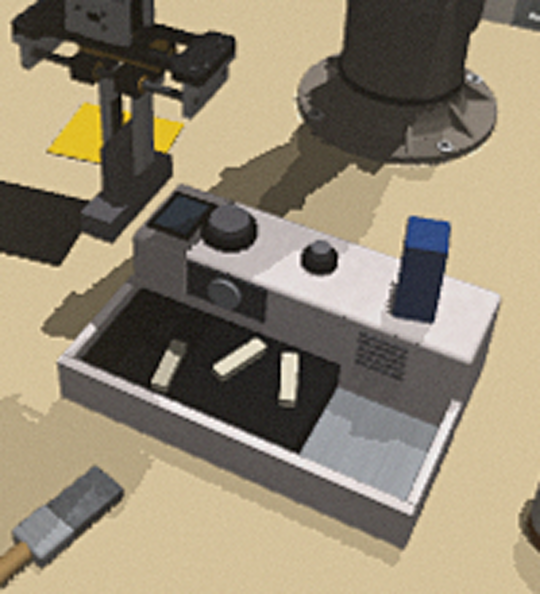

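Run:
```python
from h import *
from scipy.optimize import least_squares
from scipy.spatial.transform import Rotation as Ro
S=snapshot('wrist')
def T(p,q):
    c,s=np.cos(p[2]),np.sin(p[2]);q=np.array(q)/1000;return np.array([p[0]+c*q[0]-s*q[1],p[1]+s*q[0]+c*q[1],q[2]])
obs=[((495,125),(-65,100,40)),((482,234),(65,100,40)),((288,232),(65,-133,40)),((271,121),(-65,-145,110)),((277,244),(77,-145,55))]
f=lambda p:np.concatenate([proj(S,T(p,q))[0]-uv for uv,q in obs])
p=least_squares(f,[.588,-.018,-.084]).x;print(p.round(4),f(p).round(1))
def st(w):
    d=np.array(w[:2])-p[:2];c,s=np.cos(p[2]),np.sin(p[2]);return np.array([c*d[0]+s*d[1],-s*d[0]+c*d[1]])*1000
print('btn',st(at_z(S,(374,56),.134)),at_z(S,(374,56),.134),'aux',st(at_z(S,(496,53),.134)))
for d in outline_of('strip0','wrist'):
    pts=np.argwhere(d['region'])[:,::-1];w=np.array([st(at_z(S,q,.05)) for q in pts],np.float32);print('strip',round(d['score'],2),w.min(0).round(),w.max(0).round())
a,b=[at_z(S,q,.246) for q in((291,145),(346,145))];m=(a+b)/2;print('foot end corners',a,b,np.linalg.norm(a-b))
e=sense();tcp=np.array(e['ee_pos']);R=Ro.from_quat(e['ee_rot']).as_matrix();x=R[:,0];
print('tool x',x.round(3),'end rel tcp: along toolx',(m-tcp)@x,'closing',(m-tcp)@R[:,1]);print('tcp station',st(tcp), 'cand yaw tool y',np.degrees(np.arctan2(R[1,1],R[0,1])))
i=S['frame'][100:260,270:390];cv2.imwrite('pics/w3.png',cv2.resize(i[:,:,::-1],None,fx=3.7,fy=3.7,interpolation=2))
```

```text
[ 0.5903 -0.0155 -0.0827] [ 1.7 -0.4 -0.5  0.8  0.4 -0.8 -1.5 -0.1  0.1  0.8]
btn [-119.02367724  -55.5937025 ] [ 0.46713374 -0.06109846  0.134     ] aux [-123.32892093   44.13343179]
strip 0.9 [-50. -10.] [11. 25.]
strip 0.72 [-49.  43.] [10. 81.]
strip 0.69 [-11. -63.] [ 51. -37.]
foot end corners [ 0.52657871 -0.1260967   0.246     ] [ 0.52848183 -0.09581561  0.246     ] 0.030340834598523
tool x [-0.998  0.062 -0.   ] end rel tcp: along toolx 0.05275579319704896 closing 0.002675599790370995
tcp station [  -1.91528025 -101.90163632] cand yaw tool y 86.42053537622621
```

View pics/w3.png

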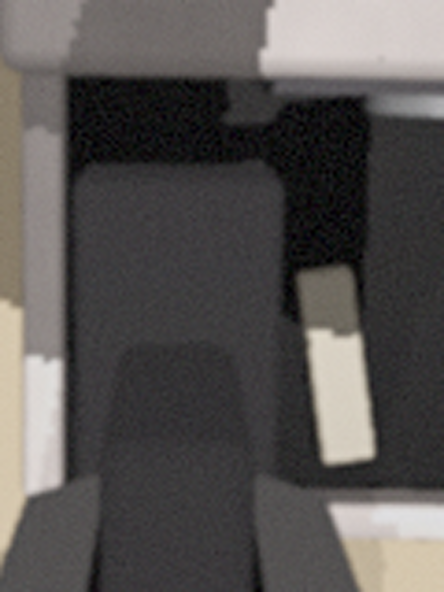

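Call:
step_arm([
  [[2,0,-40],[0,0,-1.1],1],
  [[0,0,-40],[0,0,0],1],
  [[0,0,-40],[0,0,0],1],
  [[0,0,-30],[0,0,0],1],
  [[0,0,-16],[0,0,0],1],
])

```text
time_s: 7.05
ee_pos: [0.5809, -0.1172, 0.0932]
ee_rot: [0.041, 0.999, -0.0, -0.001]
force: [0.3, -0.3, -0.5]
gripper_width: 0.018
gripper_force: 39.9
```

Call:
step_arm([
  [[0,0,-6],[0,0,0],1],
  [[0,0,-6],[0,0,0],1],
  [[0,0,0],[0,0,0],1],
  [[0,0,0],[0,0,0],1],
])

```text
time_s: 7.45
ee_pos: [0.5827, -0.1183, 0.0845]
ee_rot: [0.042, 0.999, 0.0, 0.001]
force: [-0.0, 0.1, -0.9]
gripper_width: 0.0177
gripper_force: 39.9
```

Call:
step_arm([
  [[0,0,-2],[0,0,0],1],
  [[1,10,0],[0,0,0],1],
  [[1,12,0],[0,0,0],1],
  [[1,12,0],[0,0,0],1],
  [[1,12,0],[0,0,0],1],
])

```text
time_s: 7.95
ee_pos: [0.5862, -0.0705, 0.0815]
ee_rot: [0.041, 0.999, 0.0, 0.0]
force: [-0.2, 0.2, -1.5]
gripper_width: 0.0178
gripper_force: 39.9
```

Call:
step_arm([
  [[1,12,0],[0,0,0],1],
  [[1,12,0],[0,0,0],1],
  [[1,12,0],[0,0,0],1],
  [[1,12,0],[0,0,0],1],
  [[1,12,0],[0,0,0],1],
])

```text
time_s: 8.45
ee_pos: [0.5911, -0.0112, 0.0815]
ee_rot: [0.042, 0.999, -0.0, -0.0]
force: [-0.3, -0.2, -1.7]
gripper_width: 0.018
gripper_force: 39.9
```

Call:
step_arm([
  [[1,12,0],[0,0,0],1],
  [[1,12,0],[0,0,0],1],
  [[1,12,0],[0,0,0],1],
  [[1,12,0],[0,0,0],1],
  [[1,12,0],[0,0,0],1],
])

```text
time_s: 8.95
ee_pos: [0.5961, 0.0488, 0.0815]
ee_rot: [0.042, 0.999, -0.0, -0.0]
force: [0.4, -0.3, -1.4]
gripper_width: 0.0179
gripper_force: 39.9
```

Run:
```python
from h import *
s=snapshot('scene');save(s,'s3.png');w=snapshot('wrist')['frame'][:,:,::-1]
i=cv2.imread('pics/s3.png')[170:330,240:440];cv2.imwrite('pics/s3c.png',np.vstack([cv2.resize(i,(500,400),interpolation=2),cv2.resize(w[80:280,200:600],(500,200))]))
```

```text
(no output)
```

View pics/s3c.png

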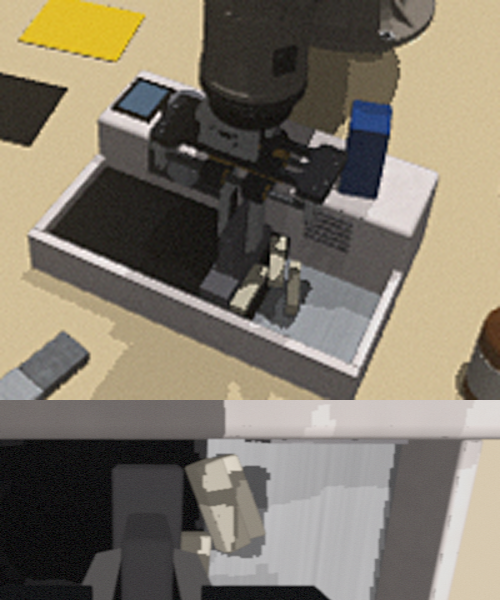

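Call:
step_arm([
  [[1,10,0],[0,0,0],1],
  [[1,10,0],[0,0,0],1],
  [[1,10,0],[0,0,0],1],
  [[1,10,0],[0,0,0],1],
  [[1,8,0],[0,0,0],1],
])

```text
time_s: 9.55
ee_pos: [0.6011, 0.097, 0.0814]
ee_rot: [0.041, 0.999, 0.0, -0.0]
force: [0.3, -0.1, -0.8]
gripper_width: 0.018
gripper_force: 39.9
```

Run:
```python
from h import *
s=snapshot('scene');save(s,'s4.png');w=snapshot('wrist')['frame'][:,:,::-1]
i=cv2.imread('pics/s4.png')[170:330,240:440];cv2.imwrite('pics/s4c.png',np.vstack([cv2.resize(i,(500,400),interpolation=2),cv2.resize(w[80:280,200:600],(500,200))]))
```

```text
(no output)
```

View pics/s4c.png

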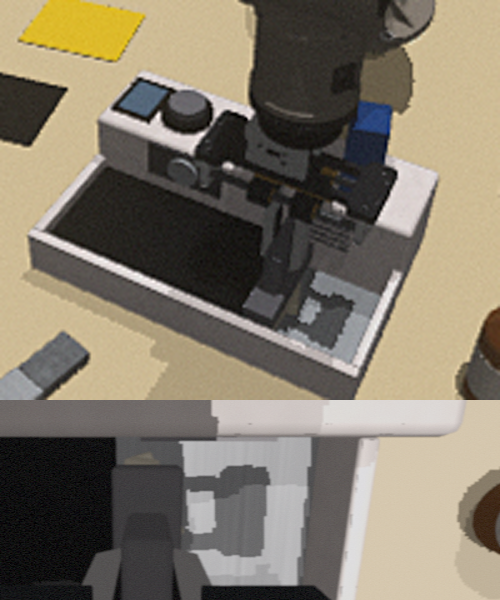

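Call:
step_arm([
  [[0,0,15],[0,0,0],1],
  [[0,0,45],[0,0,0],1],
  [[0,0,45],[0,0,0],1],
  [[0,0,45],[0,0,0],1],
  [[0,0,45],[0,0,0],1],
])

```text
time_s: 10.15
ee_pos: [0.6006, 0.0946, 0.2796]
ee_rot: [0.042, 0.999, 0.0, 0.0]
force: [0.7, 0.3, -2.1]
gripper_width: 0.0178
gripper_force: 39.9
```

Call:
step_arm([
  [[0,-45,0],[0,0,0],1],
  [[0,-45,0],[0,0,0],1],
  [[-10,-45,0],[0,0,0],1],
  [[-10,-45,0],[0,0,0],1],
  [[0,0,0],[0,0,0],1],
])

```text
time_s: 10.65
ee_pos: [0.5788, -0.0921, 0.2782]
ee_rot: [0.047, 0.999, -0.001, 0.001]
force: [0.3, 0.6, -1.6]
gripper_width: 0.0178
gripper_force: 39.9
```

Run:
```python
from h import *
p=[.5903,-.0155,-.0827]
def st(w):
    d=np.array(w[:2])-p[:2];c,s=np.cos(p[2]),np.sin(p[2]);return (np.array([c*d[0]+s*d[1],-s*d[0]+c*d[1]])*1000).round()
for c in ['scene','wrist']:
    s=snapshot(c);save(s,c+'5.png')
    for d in look_for('strip0',c): print(c,round(d['score'],2),np.round(d['xy']),st(at_z(s,d['xy'],.012)))
    for d in pinpoint('mat',c): print('mat',np.round(d['xy']),at_z(s,d['xy'],0).round(3),s['frame'][int(d['xy'][1]),int(d['xy'][0])])
a=cv2.imread('pics/scene5.png')[170:330,240:440];w=cv2.imread('pics/wrist5.png')[60:260,240:640]
cv2.imwrite('pics/s5c.png',np.vstack([cv2.resize(a,(500,350),interpolation=2),cv2.resize(w,(500,250))]))
```

```text
mat [236. 212.] [ 0.437 -0.355  0.   ] [49 43 35]
mat [184. 199.] [ 0.45 -0.55  0.  ] [ 57 134  58]
mat [277. 181.] [ 0.232 -0.311  0.   ] [133 108  38]
wrist 0.96 [469. 191.] [ 23. 130.]
wrist 0.66 [472. 160.] [-17. 129.]
wrist 0.62 [464. 155.] [-23. 118.]
mat [96. 67.] [ 0.432 -0.343  0.   ] [42 41 40]
```

View pics/s5c.png

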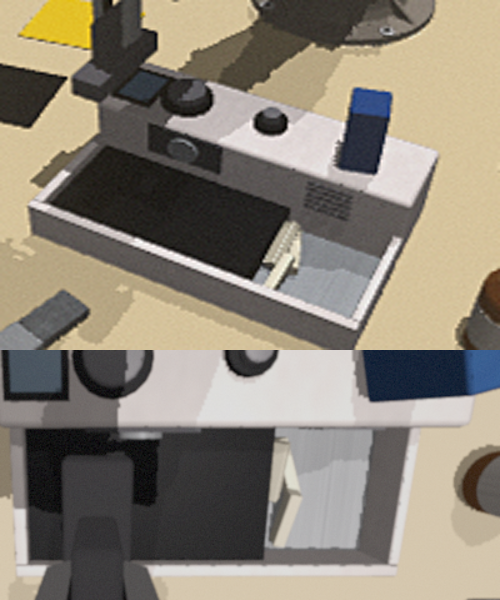

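Call:
step_arm([
  [[-25,-42,0],[0,0,0],1],
  [[-25,-42,0],[0,0,0],1],
  [[-25,-42,0],[0,0,0],1],
  [[-25,-42,0],[0,0,0],1],
  [[-25,-42,0],[0,0,0],1],
])

```text
time_s: 11.45
ee_pos: [0.4553, -0.2948, 0.2767]
ee_rot: [0.041, 0.999, 0.0, 0.0]
force: [-0.0, -0.7, -1.8]
gripper_width: 0.0175
gripper_force: 39.9
```

Call:
step_arm([
  [[-24,-42,0],[0,0,0],1],
  [[0,0,-50],[0,0,0],1],
  [[0,0,-50],[0,0,0],1],
  [[0,0,-50],[0,0,0],1],
  [[0,0,-45],[0,0,0],1],
])

```text
time_s: 11.95
ee_pos: [0.4322, -0.3352, 0.0793]
ee_rot: [0.041, 0.999, 0.0, -0.0]
force: [1.8, 0.3, -0.8]
gripper_width: 0.0177
gripper_force: 39.9
```

Call:
step_arm([
  [[0,0,-15],[0,0,0],1],
  [[0,0,-10],[0,0,0],1],
  [[0,0,0],[0,0,0],1],
  [[0,0,0],[0,0,0],1],
])

```text
time_s: 12.35
ee_pos: [0.4331, -0.3367, 0.0581]
ee_rot: [0.041, 0.999, -0.0, 0.001]
force: [0.4, 0.4, -0.9]
gripper_width: 0.0181
gripper_force: 39.9
```

Call:
step_arm([
  [[0,-8,-4],[0,0,0],1],
  [[0,0,-4],[0,0,0],1],
  [[0,0,-3],[0,0,0],1],
  [[0,0,-2],[0,0,0],1],
  [[0,0,0],[0,0,0],1],
])

```text
time_s: 12.85
ee_pos: [0.4322, -0.3443, 0.0443]
ee_rot: [0.042, 0.999, 0.0, 0.0]
force: [-4.6, 3.8, 18.9]
gripper_width: 0.0179
gripper_force: 40.0
```

Run:
```python
from h import *
s=snapshot('scene');w=snapshot('side')
a=s['frame'][130:280,180:360,::-1];b=w['frame'][190:340,290:470,::-1]
cv2.imwrite('pics/s6.png',np.hstack([cv2.resize(a,(400,333),interpolation=2),cv2.resize(b,(400,333),interpolation=2)]))
e=sense();print(np.round(e['ee_pos'],4),np.round(e['force'],1))
```

```text
[ 0.4321 -0.3443  0.0442] [-3.8  4.3 18.6]
```

View pics/s6.png

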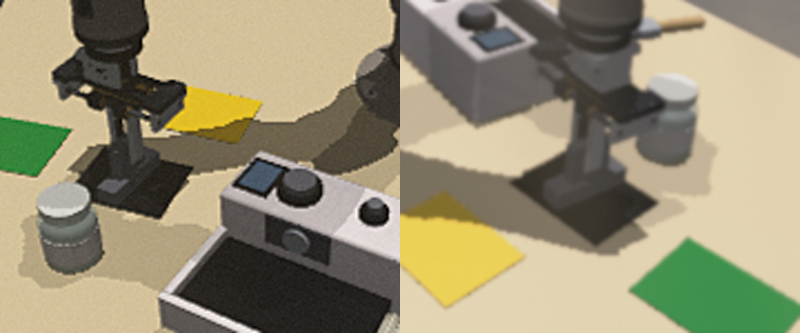

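The scraper stands on the black mat in both views, centred, and the force shows contact. I open the gripper.

Call:
step_arm([
  [[0,0,1],[0,0,0],1],
  [[0,0,0],[0,0,0],-1],
  [[0,0,0],[0,0,0],-1],
  [[0,0,0],[0,0,0],-1],
  [[0,0,0],[0,0,0],-1],
], grip_force=10)

```text
time_s: 13.45
ee_pos: [0.432, -0.3442, 0.0444]
ee_rot: [0.042, 0.999, -0.0, -0.0]
force: [1.0, 0.1, -0.6]
gripper_width: 0.0465
gripper_force: 0.0
```

Call:
step_arm([
  [[0,0,0],[0,0,0],-1],
  [[0,0,0],[0,0,0],-1],
  [[0,0,0],[0,0,0],-1],
  [[0,0,0],[0,0,0],-1],
  [[0,0,0],[0,0,0],-1],
])

```text
time_s: 13.95
ee_pos: [0.432, -0.3442, 0.0445]
ee_rot: [0.042, 0.999, -0.0, -0.0]
force: [-0.1, -1.5, -0.6]
gripper_width: 0.0865
gripper_force: 0.0
```

Call:
step_arm([
  [[0,0,30],[0,0,0],-1],
  [[0,0,45],[0,0,0],-1],
  [[0,0,45],[0,0,0],-1],
  [[0,0,45],[0,0,0],-1],
  [[0,0,45],[0,0,0],1],
])

```text
time_s: 14.45
ee_pos: [0.4315, -0.3442, 0.2563]
ee_rot: [0.042, 0.999, -0.0, -0.0]
force: [1.1, 1.0, 0.8]
gripper_width: 0.0887
gripper_force: 0.0
```

Call:
step_arm([
  [[7,50,0],[0,0,0],1],
  [[7,50,0],[0,0,0],1],
  [[7,50,0],[0,0,0],1],
  [[7,50,0],[0,0,0],1],
  [[0,0,0],[0,0,0],1],
])

```text
time_s: 14.95
ee_pos: [0.4606, -0.14, 0.2544]
ee_rot: [0.038, 0.999, 0.001, 0.0]
force: [-0.6, -1.3, 0.3]
gripper_width: 0.0495
gripper_force: 0.0
```

Run:
```python
from h import *
e=sense();print(np.round(e['ee_pos'],4),e['gripper_width'])
for c in ['scene','wrist','side']:
    s=snapshot(c);save(s,c+'7.png')
    for d in pinpoint('scraper',c): print(c,'scraper',round(d['score'],2),at_z(s,d['xy'],.003).round(3))
    for n in ['start_top']:
        for d in pinpoint(n,c): print(c,n,round(d['score'],2),np.round(d['xy']),at_z(s,d['xy'],.134).round(3))
a=cv2.imread('pics/scene7.png')[130:330,180:440];w=cv2.imread('pics/wrist7.png')
cv2.imwrite('pics/s7.png',np.hstack([cv2.resize(a,(390,300),interpolation=2),cv2.resize(w,(400,300))]))
```

```text
[ 0.4606 -0.14    0.2544] 0.04951712835140018
scene scraper 0.98 [0.295 0.335 0.003]
scene scraper 0.7 [ 0.602 -0.022  0.003]
scene scraper 0.58 [ 0.429 -0.354  0.003]
scene start_top 0.55 [314. 207.] [ 0.46  -0.07   0.134]
wrist scraper 0.55 [ 0.434 -0.342  0.003]
wrist scraper 0.33 [ 0.504 -0.027  0.003]
wrist start_top 0.94 [412. 198.] [ 0.468 -0.062  0.134]
side scraper 0.9 [ 0.441 -0.348  0.003]
side scraper 0.85 [0.309 0.325 0.003]
side start_top 0.59 [328. 192.] [ 0.483 -0.062  0.134]
```

View pics/s7.png

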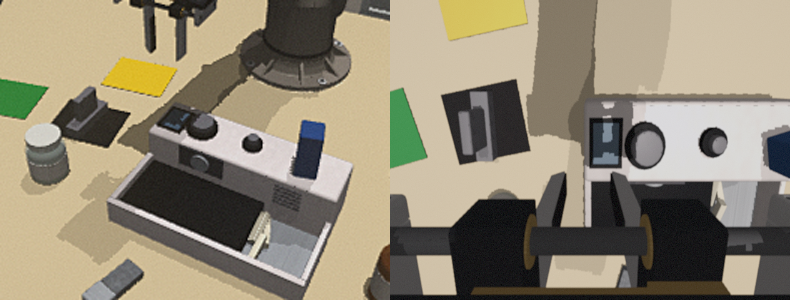

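Call:
step_arm([
  [[7,40,0],[0,0,0],1],
  [[0,38,0],[0,0,0],1],
  [[0,0,-30],[0,0,0],1],
  [[0,0,-40],[0,0,0],1],
  [[0,0,-30],[0,0,0],1],
])

```text
time_s: 15.9
ee_pos: [0.4663, -0.0683, 0.1528]
ee_rot: [0.042, 0.999, -0.0, -0.0]
force: [-0.1, 0.6, 0.9]
gripper_width: 0.0005
gripper_force: 0.0
```

Call:
step_arm([
  [[0,0,-10],[0,0,0],1],
  [[0,0,0],[0,0,0],1],
  [[0,0,0],[0,0,0],1],
])

```text
time_s: 16.2
ee_pos: [0.4674, -0.0685, 0.1455]
ee_rot: [0.042, 0.999, -0.0, 0.0]
force: [0.4, -0.2, 0.0]
gripper_width: 0.0002
gripper_force: 0.0
```

Call:
step_arm([
  [[0,7,-8],[0,0,0],1],
  [[0,0,-5],[0,0,0],1],
  [[0,0,-4],[0,0,0],1],
  [[0,0,-2],[0,0,0],1],
  [[0,0,0],[0,0,0],1],
])

```text
time_s: 16.7
ee_pos: [0.4673, -0.0606, 0.126]
ee_rot: [0.042, 0.999, 0.001, 0.0]
force: [-2.2, 5.5, 16.4]
gripper_width: 0.0005
gripper_force: 8.0
```

Call:
step_arm([
  [[0,0,0],[0,0,0],1],
  [[0,0,20],[0,0,0],1],
  [[0,0,40],[0,0,0],1],
  [[0,0,40],[0,0,0],1],
  [[0,0,30],[0,0,0],1],
])

```text
time_s: 17.2
ee_pos: [0.4668, -0.0617, 0.2576]
ee_rot: [0.042, 0.999, 0.0, 0.001]
force: [1.5, -0.6, -0.1]
gripper_width: 0.0001
gripper_force: 0.0
```

Call:
step_arm([
  [[0,0,0],[0,0,0],1],
  [[0,0,0],[0,0,0],1],
  [[0,0,0],[0,0,0],1],
  [[0,0,0],[0,0,0],1],
  [[0,0,0],[0,0,0],1],
])

```text
time_s: 17.7
ee_pos: [0.4663, -0.0612, 0.2547]
ee_rot: [0.042, 0.999, -0.0, -0.001]
force: [-0.7, 0.4, -0.4]
gripper_width: 0.0004
gripper_force: 0.0
```

```bash
python3 -c "
from cell import *
print(sense()['ee_pos'],sense()['force']);print(close_job())"
```

```text
[ 0.46633804 -0.06122316  0.25471977] [-0.70785557  0.4092246  -0.37853057]
the job is handed in; nothing more can be done
None
```

I swept all three strips into the tray, stood the scraper upright on the black mat and let go, then pressed and released the large button; the job was handed in at about 18 s, and no verdict came back.

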